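# Cover the sauce pot and click it into its parking notch

### The job

Close up the sauce pot on the topping rail: first pick up the round steel lid from the green board, set it on the pot so that it sits level and fully home, and let go of it. Then take the pot carriage by its upright handle and slide it along the rail towards the notch block until you feel its ball drop into the notch between the two ribs; do not run on past the notch. Finish while still holding the handle, with the carriage at rest in the notch, and leave the other things where they are.

Things in the scene. Friction and masses are not known exactly. Their poses are not given: they have to be found in the camera images.
- lid: Loose round steel lid on the green board, upright, 0.11-0.22 kg. Origin: centre of its underside, z up. Plug 85 mm across (z 0-8 mm), flange 108 mm across (z 8-12), black stem 14 mm (to z 28), black round knob 24 mm across (z 28-52). Seated, the plug is in the pot's mouth (3 mm play all round), the flange rests on the rim and the origin is 8 mm below the rim.
- lid_knob (a point): Middle of the lid's knob, on the lid's axis, 40 mm above the lid's origin: where to grip it.
- pot_rim (a point): Centre of the open mouth of the steel sauce pot, at rim height (103 mm above the counter). The pot is 100 mm across outside, about 92 mm inside at the mouth, and is fixed on the carriage. Axes as the handle's.
- handle: Upright black handle of the pot carriage, on the robot's side, 102 mm from the pot's axis. Origin: grip point on its centre line, 98 mm above the counter, 17 mm below its top (it goes on 60 mm below). y: level, along the rail, the way to slide to the notch; x: level, towards the pot; z up. 16 mm thick across y, 24 mm across x.
- carriage (a joint): Carriage position along its straight rail, 0 to 0.30 m, growing along the handle's y axis; starts at 0 to 0.08. Sliding takes about 0.8 N. It carries a spring ball that rides over the notch block's ribs: the push rises to about 7 N some 16 mm before the notch, is zero at the rib's crest 8 mm before it, then the ball pulls the carriage on into the notch.
- plunger_axis (a point): Centre of the steel ball (12 mm across) under the carriage's tongue, between the pot and the handle; 30 mm from the handle towards the pot, level with the handle along the rail. It moves with the carriage (given with the ball fully out).
- notch: Fixed steel notch block beside the rail, in the ball's path, 50 x 50 mm, 12 mm high, with two round cross ribs 6 mm high, 16.4 mm apart; the notch is the valley between them. Origin: on the counter under the notch's middle; y like the handle's. In the notch when the ball centre has this y. It starts 70 to 240 mm ahead. Leaving takes about 7 N either way: a carriage let loose there centres itself.
- ramekin: Bystander: small white bowl 80 mm across and 40 mm high on the green board beside the lid (the two may be in either place). Origin: centre of its underside.
- tumbler: Bystander: glass tumbler 72 mm across and 100 mm high on the counter. Origin: centre of its underside.
- shaker: Bystander: steel shaker can 48 mm across and 75 mm high on the counter. Origin: centre of its underside.
Things that resemble listed ones, but are neither listed nor needed, are in the scene too. Leave any orange or turquoise look-alike of the lid alone. Several things look just like the notch: the one meant starts farthest to the robot's right.

How it is judged:
On the way:
1. the lid sits level and fully home on the pot and is let go, while the carriage is still short of the notch block (horizontal distance between lid and pot_rim below 0.005 m and z of lid in the frame of pot_rim between -0.0105 and -0.006 m and angle between lid's own z axis and vertical below 0.05 rad and contact force between each of the arm, the fingers and lid below 0.2 N and y of plunger_axis in the frame of notch below -0.03 m), for 0.2 s.
At the end, for the whole second after the job is handed in: Ball within 2.5 mm of the notch middle along the rail, carriage at rest (under 4 mm/s), fingers still holding the handle (over 1 N), lid untouched by the robot and seated: within 5 mm of the pot axis, plug 6 to 10.5 mm below the rim, tilt under 0.05 rad (horizontal distance between lid and pot_rim below 0.005 m and z of lid in the frame of pot_rim between -0.0105 and -0.006 m and angle between lid's own z axis and vertical below 0.05 rad and contact force between each of the arm, the fingers and lid below 0.2 N and y of plunger_axis in the frame of notch between -0.0025 and 0.0025 m and velocity of joint carriage between -0.004 and 0.004 m/s and contact force between the fingers and handle above 1 N); the arm keeps its last pose, push and grip.
It fails at once if the carriage ran more than 15 mm past the notch (y of plunger_axis in the frame of notch above 0.015 m).
It fails at once if a bystander (ramekin, tumbler, shaker) was moved more than 30 mm (distance of any of ramekin, tumbler, shaker from where it was at the start of the episode above 0.03 m).
It also fails if it takes over 67 s, if anything falls off the work surface, if the arm or the gripper's body presses on something with over 40 N, if the wrist force passes 120 N, or if a joint passes its speed limit or range.

### The arm

A 7-joint arm with a two-finger parallel gripper is mounted at the origin on the work surface. World frame = base frame: x ahead of the robot, y to its left, z up, the work surface at z = 0. Lengths are in m, angles in rad, forces in N, time in s.
With the tool pointing down it reaches from about 0.35 to 0.9 m from the base axis. Payload 19.9 kg.
Tool frame: the origin (TCP) lies on the centre line of the jaws, within the pads' length; the fingertips stand 22 mm ahead of it and the grasp point (between the pads) lies 3 mm ahead of it; z points along the fingers, y is the direction in which the jaws open and shut (so a half turn about z gives the same grasp; the last joint's range is limited). The gripper opens to 85 mm and grips with 20 to 120 N. Pads are 22 mm wide; open, the fingers measure 114 mm over their backs; the gripper's body (76 mm by 85 mm) begins 54 mm behind the grasp point. The pads swing forward as they close: fully open they stand 13 mm farther back than shut.
Start: joints at [1.083, 0.417, -0.01, 1.614, 0.005, 1.111, -0.053], TCP at [0.27, -0.564, 0.253] pointing down, gripper open.
Joint ranges: [-2.81, 2.81], [-0.39, 2.02], [-1.27, 1.25], [0.06, 2.57], [-1.19, 4.33], [0.19, 2], [-2.82, 2.82]. Speed limits (rad/s): [1.89, 1.89, 2.39, 2.39, 3.01, 3.01, 3.01].

### API

Orientations are given as a unit quaternion [x, y, z, w].
In Python, from cell import sensors, capture, camera_params, workorder, models gives the robot as it stands.
- The arm moves only by the tool apply_moves, never from a script. Its argument "series" is a list of rows, each an object with "claw": the closure, from 0 (fully open) to 1 (shut); "offset": the shift along the tool's x, y, z in units of 0.1 m (1.0 is 0.1 m), a list of three; "yaw": the turn about the tool's z in units of pi/2 rad (1.0 is pi/2 rad). A call has 1 to 5 rows; each row is the pose to reach, as a shift and turn from the pose commanded when the call began, along the tool's axes at that moment; what a row does not reach only later rows make up. A row lasts 1/12 s, in which the tool goes at most 41.7 mm and 7.16 degrees, less where a joint would pass 70% of its speed; a pose out of reach is approached as far as the arm can. A call with a number of a shift or a turn outside -1 to 1 is refused whole. A call with a gripper value outside its range is refused whole. The fingers move at their own pace and stop on an object; "squeeze" is the grip in N (left out, the last holds). Time passes only in rows, so rows that repeat a pose let the fingers close. It gives the time, the measured TCP pose, the force and the opening at its end, in the units of the state.
- sensors.read_state(): the state, without advancing time (a new reading comes with each control period).
- capture(name): name is "side" or "top"; returns the picture (400x640x3 uint8, blue, green, red); there is no depth.
- camera_params(name): a dict with "fx", "fy", "cx", "cy" (pixels), "R" (3x3) and "t" (3): a world point X has camera coordinates R X + t. Camera axes: x right, y down, z forward; pixel columns grow to the right and rows downward; lengths in m; the calibration is good to about 2 mm. A picture is of the moment at which its call begins. camera_params takes no time and is no camera call.
- workorder.job_done(): hands the job in, once; it reports no verdict.
Trained networks look in the newest picture that a camera, given by its name, has taken for a name from the list of things; names that differ only in an ending like _2 or _b are one class to them, and where a whole thing is asked for, a point or a joint stands for the part that bears it (a point fixed in the world has none). Each returns a list of dicts, best first, with "p" (0 to 1); they miss things now and then, are a little off and sometimes report something else, mostly with a low value. They report only what shows in the picture. A call takes as long as a camera call. They do not tell look-alikes from the thing itself.
- models.masks_of(camera, name): "mask" (400x640 bool, what is visible of it) and "centre" ([column, row] in pixels, amid what is visible of it).
The state is a dict: "time": time; "joints": joint angles; "dq": joint speeds; "joint_torque": joint torques, N m; "position": TCP position; "orientation": TCP orientation; "contact_force": force on the tool from outside, world axes, zero at the start; "torque": the same for the moment, N m; "grip_width": opening from 0.0 (shut) to 1.0 (fully open).
Only numpy, scipy, OpenCV 4.12 (cv2) and the standard library are available. Lean on these libraries where they do the work, as an engineer would, in place of code of your own. Each camera call takes 0.05 s, during which the arm holds its last target.

## Working session

There is one attempt and no reset: what is moved stays moved. The work goes in short steps, Python scripts to look and compute and a tool call to move; the robot and the scene stay as the last step left them, time stands still between calls to the robot, and variables do not carry over. Pictures are saved under pics/ and viewed, and the job is handed in when it is done.

Besides the shell and the picture viewer there is one more tool, called after "Call:" as name([rows], argument=value, ...), one row to a line, values as JSON. apply_moves: Moves the arm, as the interface text tells. Its arguments: {"type":"object","properties":{"series":{"type":"array"},"squeeze":{"type":"number"}},"required":["series"]}

```bash
mkdir -p pics; ls; python3 - <<'E'
from cell import sensors, capture, camera_params
import cv2
for n in("side","top"):
    cv2.imwrite(f"pics/{n}0.png",capture(n)); p=camera_params(n); print(n,p)
s=sensors.read_state();print(s)
E
```

```text
pics
side {'fx': 476.955691276025, 'fy': 476.955691276025, 'cx': 325.78818150936894, 'cy': 205.70886102572865, 'R': array([[ 0.9965521 , -0.0829437 ,  0.00206062],
       [-0.04902537, -0.60870328, -0.79188183],
       [ 0.06693591,  0.78905048, -0.61067088]]), 't': array([-0.56231324,  0.16214498,  1.06497975])}
top {'fx': 487.94056503397235, 'fy': 487.94056503397235, 'cx': 323.4039315305447, 'cy': 195.8056225405736, 'R': array([[ 0.00578192, -0.99987797,  0.01451236],
       [-0.99168681, -0.0075989 , -0.12845048],
       [ 0.12854509, -0.01364903, -0.99160973]]), 't': array([0.11404527, 0.61435525, 1.22414299])}
{'time': 0.1, 'joints': array([ 1.08249989,  0.4179156 , -0.01029052,  1.61411947,  0.00471511,
        1.11074555, -0.05298768]), 'dq': array([ 0.00033809, -0.0010749 ,  0.00211841, -0.00136005, -0.00045106,
        0.00015582,  0.00252665]), 'joint_torque': array([ 2.18691193e-04, -8.65820360e+01,  6.79957084e-01, -4.35636699e+01,
        1.92470796e-02,  4.87003286e-03, -9.40650864e-06]), 'position': array([ 0.2699    , -0.56338057,  0.25271976]), 'orientation': array([ 9.75148326e-01,  2.21552257e-01, -1.80958676e-04, -5.53632815e-04]), 'contact_force': array([0.11304853, 0.05053774, 0.22826571]), 'torque': array([-0.0250832 ,  0.0433644 , -0.02799736]), 'grip_width': 1.0014956926643344}
```

View pics/side0.png

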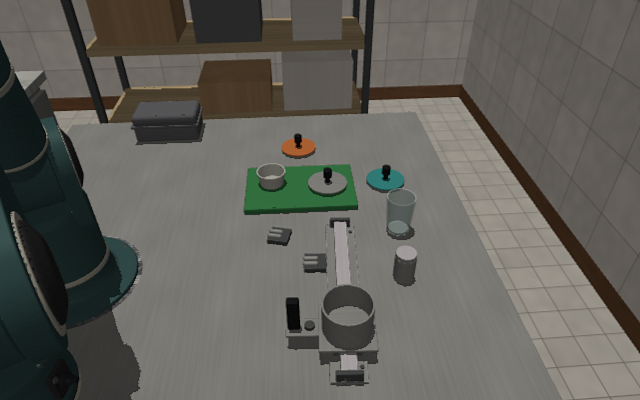

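View pics/top0.png

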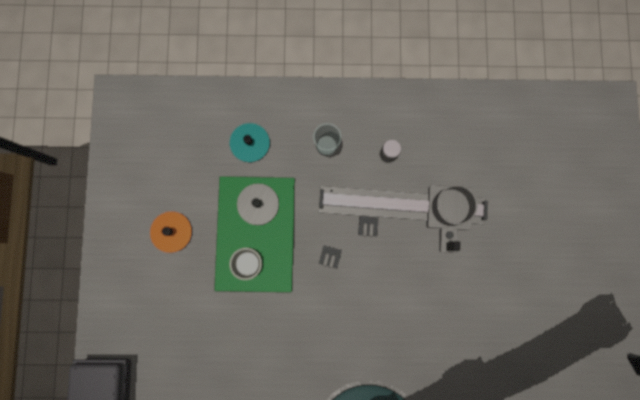

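The lid candidates are the steel one on the green board (side 327,182; top 257,203), the orange one (side 298,146; top 170,231) and the turquoise one (side 386,178; top 249,142). I take the steel one on the board. The notch candidates are top (368,227) and top (330,257). The one farthest to the robot's right is (368,227), and it also lies on the ball's path. Next I measure.

```bash
cat > h.py <<'E'
import numpy as np, cv2
from cell import sensors, capture, camera_params, models
P={n:camera_params(n) for n in("side","top")}
def proj(n,X):
    p=P[n];c=p["R"]@np.asarray(X)+p["t"];return np.array([p["fx"]*c[0]/c[2]+p["cx"],p["fy"]*c[1]/c[2]+p["cy"]])
def ray(n,uv):
    p=P[n];d=p["R"].T@np.array([(uv[0]-p["cx"])/p["fx"],(uv[1]-p["cy"])/p["fy"],1.]);return -p["R"].T@p["t"],d
def onz(n,uv,z):
    o,d=ray(n,uv);return o+d*(z-o[2])/d[2]
def tri(a,b):
    A=[];B=[]
    for n,uv in(("side",a),("top",b)):
        o,d=ray(n,uv);d/=np.linalg.norm(d);M=np.eye(3)-np.outer(d,d);A.append(M);B.append(M@o)
    return np.linalg.solve(sum(A),sum(B))
E
python3 - <<'E'
from h import *
np.set_printoptions(precision=4,suppress=True)
for n in P:
    im=capture(n)
    print(n)
    for k in("lid_knob","lid","pot_rim","handle","plunger_axis","notch","ramekin","tumbler","shaker"):
        for d in models.masks_of(n,k):
            ys,xs=np.where(d["mask"])
            if len(xs)==0: continue
            print(k,round(d["p"],2),np.round(d["centre"],1),len(xs),xs.min(),xs.max(),ys.min(),ys.max())
s=capture("side");t=capture("top")
a=cv2.resize(s[150:390,230:440],None,fx=3.0,fy=3.0,interpolation=cv2.INTER_CUBIC)[:,:]
cv2.imwrite("pics/sc.png",cv2.resize(s[260:390,270:400],None,fx=4.5,fy=4.5,interpolation=2))
cv2.imwrite("pics/tc.png",cv2.resize(t[180:280,310:490],None,fx=4.4,fy=4.4,interpolation=2))
cv2.imwrite("pics/lc.png",np.hstack([cv2.resize(s[150:220,240:360],None,fx=3.3,fy=3.3,interpolation=2)[:230,:396],cv2.resize(t[165:235,200:320],None,fx=3.3,fy=3.3,interpolation=2)[:230,:396]]))
E
```

```text
side
lid_knob 0.86 [384.6 179.6] 674 366 403 165 189
lid_knob 0.64 [296.6 145. ] 567 281 314 133 155
lid_knob 0.6 [323.3 179.8] 692 309 345 168 193
lid_knob 0.19 [290.6 314.2] 425 285 299 297 329
lid 0.89 [386.7 178.1] 693 366 403 164 189
lid 0.82 [297.9 147.1] 519 281 314 134 155
lid 0.66 [327.5 179. ] 738 307 346 168 192
pot_rim 0.81 [347.5 305.2] 2184 321 374 284 345
pot_rim 0.62 [292.  313.7] 411 286 299 298 329
handle 0.57 [289.8 313.8] 422 285 299 297 329
handle 0.4 [270.2 178.8] 556 256 283 164 188
plunger_axis 0.79 [340.8 323.1] 4451 286 376 285 354
plunger_axis 0.45 [325.7 178.9] 801 307 346 167 194
notch 0.61 [315.1 259.9] 412 303 325 253 271
notch 0.61 [278.9 236.1] 354 267 290 227 244
ramekin 0.61 [272.6 178.2] 617 257 284 163 188
tumbler 0.79 [400. 210.] 1147 386 414 188 234
shaker 0.78 [402.6 262.6] 779 393 416 245 284
top
lid_knob 0.87 [169.8 234. ] 1408 149 191 211 252
lid_knob 0.78 [248.8 141.3] 1179 230 269 123 160
lid_knob 0.6 [257.4 201.5] 1352 237 278 183 223
lid 0.93 [250.2 140.6] 1200 230 269 123 160
lid 0.89 [168.4 230.3] 1378 149 191 211 251
lid 0.86 [258.5 202.6] 1365 237 278 184 224
pot_rim 0.96 [467.4 198.5] 616 432 477 184 224
handle 0.47 [453.  245.6] 138 446 460 241 250
notch 0.83 [366.1 228.8] 382 357 378 216 236
notch 0.63 [330.8 257. ] 354 319 340 246 267
ramekin 0.89 [243.2 264.4] 806 230 260 247 279
shaker 0.84 [388.7 152.4] 356 380 400 140 161
```

View pics/sc.png

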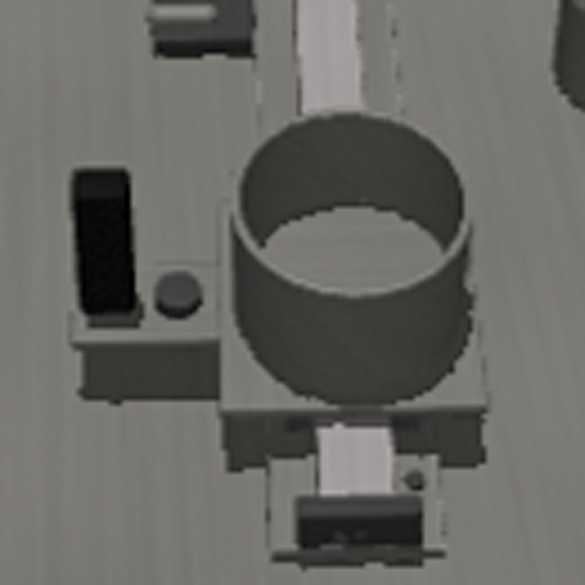

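View pics/tc.png

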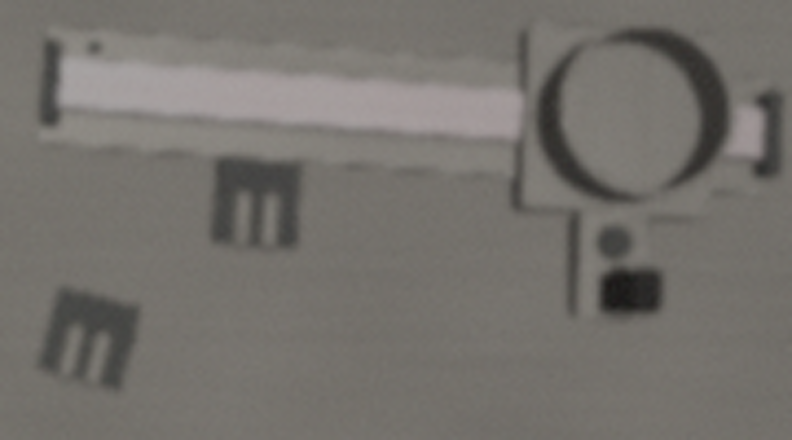

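View pics/lc.png

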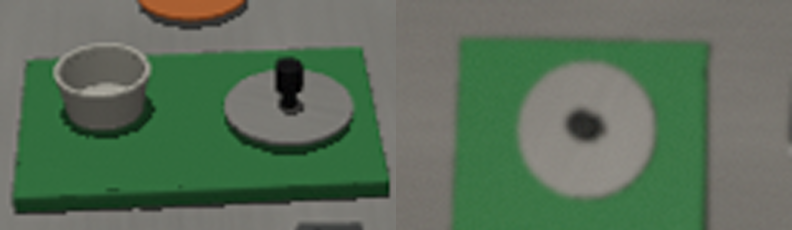

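```bash
python3 - <<'E'
from h import *
from scipy.optimize import least_squares
np.set_printoptions(precision=4,suppress=True)
th=np.linspace(0,2*np.pi,361)
def ext(n,c,r):
    q=np.array([proj(n,[c[0]+r*np.cos(a),c[1]+r*np.sin(a),c[2]]) for a in th])
    return np.array([q[:,0].min(),q[:,0].max(),q[:,1].min(),q[:,1].max()])
def fit(r,S,T,x0):
    S=np.array(S,float);T=np.array(T,float)
    def f(c):
        e=np.r_[ext("side",c,r)-S,ext("top",c,r)-T];return np.nan_to_num(e,nan=0)
    s=least_squares(f,x0);return s.x,s.fun
N=np.nan
print("pot",*fit(.05,[322.2,374.4,284.9,N],[432.3,475.9,186.1,225.9],[.6,-.3,.1]))
print("lid",*fit(.054,[307.9,347.3,170.6,N],[236.7,279.1,183.2,225.3],[.6,.2,.03]))
k=tri([327.6,172.7],[257.3,202.9]);print("knob",k,proj("side",k),proj("top",k))
h=tri([292.4,301.6],[310+631/4.4,180+290/4.4]);print("handle top",h,"z.115:",onz("side",[292.4,301.6],.115),onz("top",[310+625/4.4,180+292/4.4],.105))
for u in [(58,82),(440,110),(520,112),(750,130)]: print("rail",onz("top",[310+u[0]/4.4,180+u[1]/4.4],.012))
# ribs ends (z .018 crest)
for u in [(240,192),(236,246),(271,193),(272,248)]: print("ribs",onz("top",[310+u[0]/4.4,180+u[1]/4.4],.016))
for u in [(221,160),(300,166),(213,243),(297,248)]: print("blk",onz("top",[310+u[0]/4.4,180+u[1]/4.4],.01))
for u in [(98,0),(0,0)]: pass
for nm,s,t in [("ram",(272,178),(245,263.5)),("tumb",(400,210),(327,140)),("shk",(404,265),(391,149))]: print(nm,tri(s,t))
print("board corners", [onz("top",(396*0+200+x/3.3,165+y/3.3),.015) for x,y in((62,40),(312,42))])
E
```

```text
pot [ 0.587  -0.2054  0.0933] [-1.8507 -0.0879  0.1961  0.      1.719  -1.6864 -1.4449 -1.1556]
lid [0.5922 0.2877 0.0313] [-0.2575 -0.3909 -0.005   0.      0.3658 -0.3039  0.0546 -0.6543]
knob [0.5921 0.2858 0.0613] [327.3111 172.7377] [257.3074 202.5882]
handle top [ 0.4853 -0.1977  0.1037] z.115: [ 0.4861 -0.2076  0.115 ] [ 0.4836 -0.194   0.105 ]
rail [0.6095 0.1183 0.012 ]
rail [ 0.5943 -0.1113  0.012 ]
rail [ 0.5934 -0.1595  0.012 ]
rail [ 0.5836 -0.2981  0.012 ]
ribs [0.5439 0.0097 0.016 ]
ribs [0.5118 0.0122 0.016 ]
ribs [ 0.5434 -0.0088  0.016 ]
ribs [ 0.5107 -0.0092  0.016 ]
blk [0.5634 0.0204 0.01  ]
blk [ 0.5601 -0.027   0.01  ]
blk [0.5137 0.0253 0.01  ]
blk [ 0.5111 -0.0248  0.01  ]
ram [0.4397 0.3173 0.0309]
tumb [0.7557 0.1101 0.0602]
shk [ 0.7347 -0.0579  0.0408]
board corners [array([0.6643, 0.3946, 0.015 ]), array([0.6643, 0.1945, 0.015 ])]
```

Call:
apply_moves([
  {"claw": 0, "offset": [0.2, 0, 0], "yaw": 0.08},
  {"claw": 0, "offset": [0.4, 0, 0], "yaw": 0.15},
  {"claw": 0, "offset": [0.6, 0, 0], "yaw": 0.22},
  {"claw": 0, "offset": [0.8, 0, 0], "yaw": 0.29},
  {"claw": 0, "offset": [1, 0, 0], "yaw": 0.324},
])

```text
time: 1.62
position: [0.3611, -0.5199, 0.2533]
orientation: [0.999, -0.034, 0.0, 0.0]
contact_force: [-0.2, 0.2, 0.4]
grip_width: 1.003
```

```bash
cat >> h.py <<'E'
from scipy.spatial.transform import Rotation as Ro
def st():
    s=sensors.read_state();p=s["position"];R=Ro.from_quat(s["orientation"]).as_matrix()
    print("t",round(s["time"],2),"p",p.round(4),"xax",R[:,0].round(3),"zax",R[:,2].round(3),"F",np.round(s["contact_force"],2),"w",round(s["grip_width"],3));return p,R
def to(T):
    p,R=st();print("offset units",(R.T@(np.asarray(T)-p)*10).round(3))
E
python3 - <<'E'
from h import *
from scipy.optimize import least_squares
np.set_printoptions(precision=4,suppress=True)
print(onz("side",[(322.2+374.4)/2,305],.103), onz("top",[454.1,206],.103))
th=np.linspace(0,2*np.pi,181)
for n,C in(("side",(.587,-.2054)),("top",(.587,-.2054))):
  for z in(.093,.103):
    q=np.array([proj(n,[C[0]+.05*np.cos(a),C[1]+.05*np.sin(a),z]) for a in th]);print(n,z,q.min(0),q.max(0))
to([.592,.287,.2])
E
```

```text
[ 0.5876 -0.2135  0.103 ] [ 0.5824 -0.2024  0.103 ]
side 0.093 [320.3415 285.228 ] [374.2932 327.106 ]
side 0.103 [320.3148 281.6462] [374.6427 323.4909]
top 0.093 [434.0063 184.6823] [474.1894 224.7614]
top 0.103 [434.9794 184.0715] [475.4936 224.4769]
t 1.62 p [ 0.3611 -0.5199  0.2533] xax [ 0.998 -0.069  0.   ] zax [-0. -0. -1.] F [-0.24  0.19  0.39] w 1.003
offset units [ 1.749 -8.209  0.533]
```

```bash
python3 - <<'E'
from h import *
np.set_printoptions(precision=4,suppress=True)
s=capture("side");t=capture("top")
cv2.imwrite("pics/sn.png",cv2.resize(s[215:285,255:365],None,fx=7,fy=7,interpolation=2))
cv2.imwrite("pics/tn.png",cv2.resize(t[180:275,310:410],None,fx=6,fy=6,interpolation=2))
cv2.imwrite("pics/tp.png",cv2.resize(t[175:260,420:500],None,fx=7,fy=7,interpolation=2))
E
```

```text
(no output)
```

View pics/sn.png

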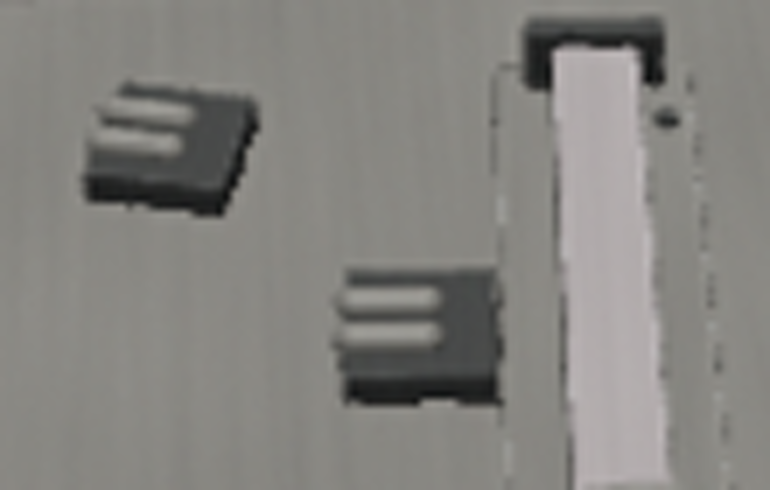

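View pics/tn.png

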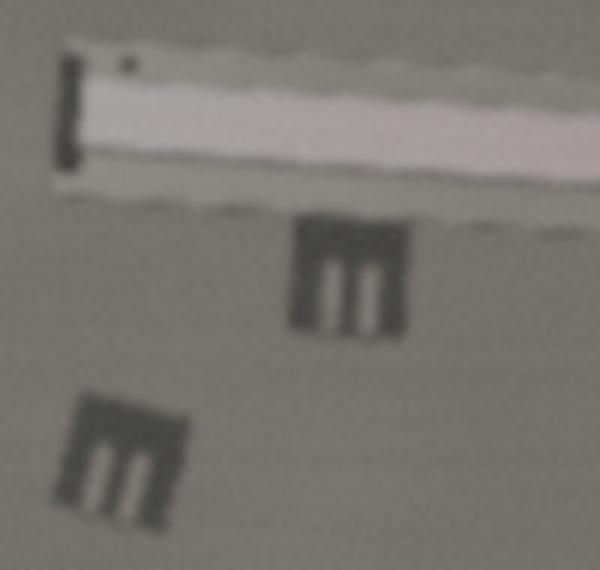

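View pics/tp.png

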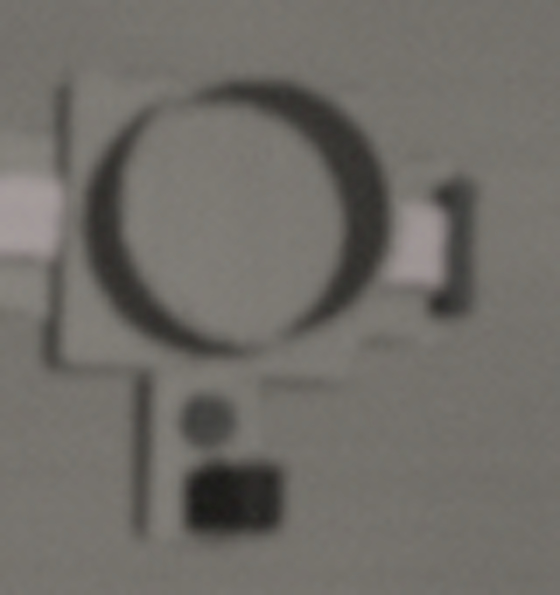

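```bash
python3 - <<'E'
from h import *
np.set_printoptions(precision=4,suppress=True)
print("notch",onz("side",(310.4,260.1),.018),onz("top",(368.4,229.8),.018),tri((310.4,260.1),(368.4,229.8)))
print("handle R/top edge",onz("top",(460.7,241.4),.115),"+ .008 y,-.012 x")
print("handle side",onz("side",(292.4,301.6),.115))
print("pot right edge",onz("top",(475.7,206),.103),"top",onz("top",(455,186.1),.103),"far edge side",onz("side",(348.5,284.9),.103), onz("side",(322.2,303),.103),onz("side",(374.4,303),.103))
print("knob",onz("top",(257.3,202.9),.0595),onz("side",(327.6,172.7),.0595))
# ball nub on tongue: top
print("nub",onz("top",(420+208/7,175+420/7),.05),onz("side",(270+178/4.5,260+290/4.5),.05),tri((270+178/4.5,260+292/4.5),(420+208/7,175+420/7)))
E
```

```text
notch [ 0.5288 -0.0032  0.018 ] [ 0.5277 -0.0001  0.018 ] [ 0.5284 -0.0004  0.0152]
handle R/top edge [ 0.4954 -0.2125  0.115 ] + .008 y,-.012 x
handle side [ 0.4861 -0.2076  0.115 ]
pot right edge [ 0.5828 -0.2558  0.103 ] top [ 0.6319 -0.2061  0.103 ] far edge side [ 0.594  -0.1643  0.103 ] [ 0.5404 -0.2049  0.103 ] [ 0.636  -0.2127  0.103 ]
knob [0.5915 0.286  0.0595] [0.5931 0.2886 0.0595]
nub [ 0.5139 -0.2042  0.05  ] [ 0.5158 -0.2097  0.05  ] [ 0.5151 -0.2059  0.0437]
```

Call:
apply_moves([
  {"claw": 0, "offset": [0.2, -0.35, 0], "yaw": 0},
  {"claw": 0, "offset": [0.4, -0.7, 0], "yaw": 0},
  {"claw": 0, "offset": [0.6, -1, 0], "yaw": 0},
])

```text
time: 1.97
position: [0.4266, -0.4229, 0.2533]
orientation: [1.0, -0.031, -0.0, -0.0]
contact_force: [1.3, -0.8, 0.4]
grip_width: 1.001
```

Call:
apply_moves([
  {"claw": 0, "offset": [0.2, -0.35, 0], "yaw": 0},
  {"claw": 0, "offset": [0.4, -0.7, 0], "yaw": 0},
  {"claw": 0, "offset": [0.6, -1, 0], "yaw": 0},
])

```text
time: 2.22
position: [0.493, -0.3263, 0.2535]
orientation: [1.0, -0.03, 0.0, -0.0]
contact_force: [1.0, -0.3, -0.2]
grip_width: 1.001
```

Call:
apply_moves([
  {"claw": 0, "offset": [0.2, -0.35, 0], "yaw": 0},
  {"claw": 0, "offset": [0.4, -0.7, 0], "yaw": 0},
  {"claw": 0, "offset": [0.5, -1, 0], "yaw": 0},
])

```text
time: 2.47
position: [0.5502, -0.2292, 0.2533]
orientation: [1.0, -0.03, 0.0, -0.0]
contact_force: [1.0, 0.6, 0.1]
grip_width: 1.0
```

Call:
apply_moves([
  {"claw": 0, "offset": [0, -0.35, 0], "yaw": 0},
  {"claw": 0, "offset": [0, -0.7, 0], "yaw": 0},
  {"claw": 0, "offset": [0, -1, 0], "yaw": 0},
])

```text
time: 2.72
position: [0.5546, -0.1298, 0.2533]
orientation: [1.0, -0.03, -0.0, -0.0]
contact_force: [1.3, 0.2, 0.5]
grip_width: 0.999
```

Call:
apply_moves([
  {"claw": 0, "offset": [0, -0.35, 0], "yaw": 0},
  {"claw": 0, "offset": [0, -0.7, 0], "yaw": 0},
  {"claw": 0, "offset": [0, -1, 0], "yaw": 0},
])

```text
time: 2.97
position: [0.5607, -0.03, 0.2535]
orientation: [1.0, -0.03, 0.0, -0.0]
contact_force: [0.1, 1.2, 0.3]
grip_width: 1.002
```

Call:
apply_moves([
  {"claw": 0, "offset": [0, -0.35, 0], "yaw": 0},
  {"claw": 0, "offset": [0, -0.7, 0], "yaw": 0},
  {"claw": 0, "offset": [0, -1, 0], "yaw": 0},
])

```text
time: 3.22
position: [0.567, 0.0697, 0.2535]
orientation: [1.0, -0.03, 0.0, -0.0]
contact_force: [-0.1, 0.5, 0.3]
grip_width: 1.001
```

Call:
apply_moves([
  {"claw": 0, "offset": [0, -0.35, 0], "yaw": 0},
  {"claw": 0, "offset": [0, -0.7, 0], "yaw": 0},
  {"claw": 0, "offset": [0, -1, 0], "yaw": 0},
  {"claw": 0, "offset": [0, -1, 0], "yaw": 0},
])

```text
time: 3.55
position: [0.5726, 0.174, 0.2533]
orientation: [1.0, -0.027, -0.0, -0.001]
contact_force: [0.2, 0.2, 0.1]
grip_width: 0.999
```

```bash
python3 - <<'E'
from h import *
to([.592,.287,.13])
E
```

```text
t 3.55 p [0.5726 0.174  0.2533] xax [ 0.999 -0.055 -0.   ] zax [-0.     0.003 -1.   ] F [0.23 0.25 0.1 ] w 0.999
offset units [ 0.132 -1.136  1.236]
```

Call:
apply_moves([
  {"claw": 0, "offset": [0.05, -0.35, 0.3], "yaw": 0},
  {"claw": 0, "offset": [0.1, -0.7, 0.6], "yaw": 0},
  {"claw": 0, "offset": [0.13, -1, 0.9], "yaw": 0},
])

```text
time: 3.8
position: [0.5922, 0.2601, 0.1701]
orientation: [1.0, -0.031, 0.001, -0.0]
contact_force: [0.3, -0.2, 0.4]
grip_width: 1.001
```

Call:
apply_moves([
  {"claw": 0, "offset": [0, -0.14, 0.34], "yaw": 0},
  {"claw": 0, "offset": [0, -0.14, 0.34], "yaw": 0},
  {"claw": 0, "offset": [0, -0.14, 0.34], "yaw": 0},
])

```text
time: 4.05
position: [0.5914, 0.2731, 0.1347]
orientation: [1.0, -0.03, -0.002, 0.001]
contact_force: [1.0, -0.5, 0.9]
grip_width: 1.0
```

```bash
python3 - <<'E'
from h import *
to([.592,.287,.057])
s=capture("side");t=capture("top")
cv2.imwrite("pics/g1.png",np.hstack([cv2.resize(s[90:220,260:390],None,fx=3,fy=3,interpolation=2),cv2.resize(t[140:270,190:320],None,fx=3,fy=3,interpolation=2)]))
E
```

```text
t 4.05 p [0.5914 0.2731 0.1347] xax [ 0.998 -0.06  -0.003] zax [-0.003 -0.001 -1.   ] F [ 1.02 -0.54  0.87] w 1.0
offset units [ 0.    -0.14   0.777]
```

View pics/g1.png

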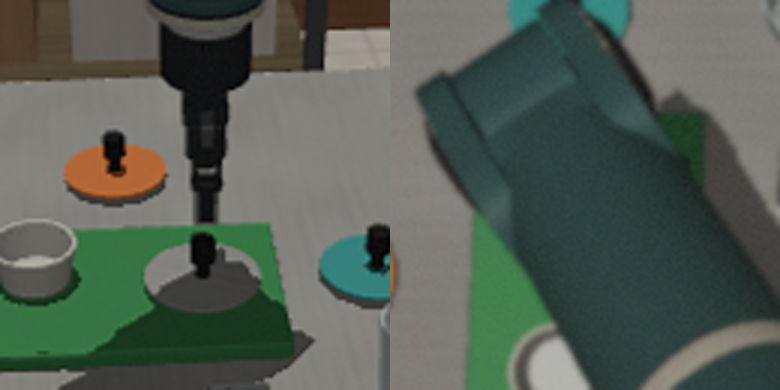

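Call:
apply_moves([
  {"claw": 0, "offset": [0, -0.14, 0.3], "yaw": 0},
  {"claw": 0, "offset": [0, -0.14, 0.55], "yaw": 0},
  {"claw": 0, "offset": [0, -0.14, 0.77], "yaw": 0},
  {"claw": 0, "offset": [0, -0.14, 0.77], "yaw": 0},
])

```text
time: 4.48
position: [0.5925, 0.2854, 0.0574]
orientation: [0.999, -0.032, -0.001, 0.001]
contact_force: [-0.1, -0.4, -1.2]
grip_width: 0.998
```

```bash
python3 - <<'E'
from h import *
p,R=st()
print(proj("side",p),proj("side",[.592,.287,.06]))
s=capture("side")
cv2.imwrite("pics/g2.png",cv2.resize(s[100:220,270:390],None,fx=5,fy=5,interpolation=2))
E
```

```text
t 4.48 p [0.5925 0.2854 0.0574] xax [ 0.998 -0.063 -0.002] zax [-0.002 -0.002 -1.   ] F [-0.06 -0.42 -1.23] w 0.998
[327.47019398 173.99581868] [327.2489445  172.88233996]
```

View pics/g2.png

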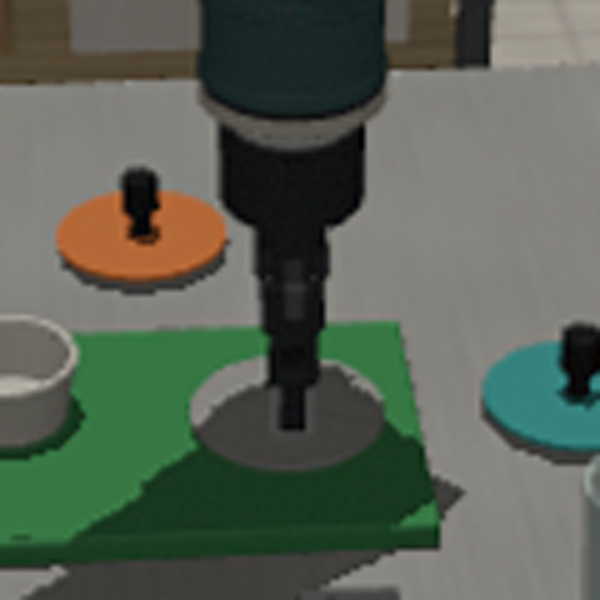

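Call:
apply_moves([
  {"claw": 0.4, "offset": [0, 0, 0], "yaw": 0},
  {"claw": 1, "offset": [0, 0, 0], "yaw": 0},
  {"claw": 1, "offset": [0, 0, 0], "yaw": 0},
  {"claw": 1, "offset": [0, 0, 0], "yaw": 0},
  {"claw": 1, "offset": [0, 0, 0], "yaw": 0},
], squeeze=50)

```text
time: 4.95
position: [0.5934, 0.2875, 0.0603]
orientation: [1.0, -0.031, 0.001, -0.0]
contact_force: [1.1, 0.5, 0.3]
grip_width: 0.301
```

Call:
apply_moves([
  {"claw": 1, "offset": [0, 0, 0], "yaw": 0},
  {"claw": 1, "offset": [0, 0, 0], "yaw": 0},
  {"claw": 1, "offset": [0, 0, 0], "yaw": 0},
])

```text
time: 5.2
position: [0.5934, 0.2875, 0.0604]
orientation: [1.0, -0.031, 0.0, -0.0]
contact_force: [-2.6, -1.3, 9.9]
grip_width: 0.263
```

```bash
python3 - <<'E'
from h import *
p,R=st()
s=capture("side")
cv2.imwrite("pics/g3.png",cv2.resize(s[100:220,270:390],None,fx=5,fy=5,interpolation=2))
E
```

```text
t 5.2 p [0.5934 0.2875 0.0604] xax [ 0.998 -0.062  0.001] zax [ 0.001  0.    -1.   ] F [-2.6  -1.32  9.86] w 0.263
```

View pics/g3.png

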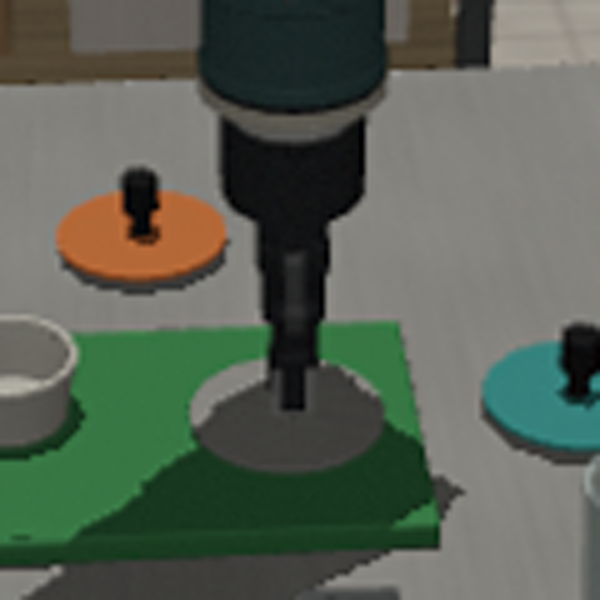

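Call:
apply_moves([
  {"claw": 1, "offset": [0, 0, -0.1], "yaw": 0},
  {"claw": 1, "offset": [0, 0, -0.3], "yaw": 0},
  {"claw": 1, "offset": [0, 0, -0.5], "yaw": 0},
  {"claw": 1, "offset": [0, 0, -0.5], "yaw": 0},
  {"claw": 1, "offset": [0, 0, -0.5], "yaw": 0},
])

```text
time: 5.67
position: [0.5936, 0.2876, 0.111]
orientation: [1.0, -0.031, 0.001, -0.001]
contact_force: [0.2, -0.1, -1.6]
grip_width: 0.268
```

```bash
python3 - <<'E'
from h import *
p,R=st()
s=capture("side")
cv2.imwrite("pics/g4.png",cv2.resize(s[80:220,270:390],None,fx=4.2,fy=4.2,interpolation=2))
E
```

```text
t 5.67 p [0.5936 0.2876 0.111 ] xax [ 0.998 -0.062  0.002] zax [ 0.002  0.001 -1.   ] F [ 0.21 -0.06 -1.6 ] w 0.268
```

View pics/g4.png

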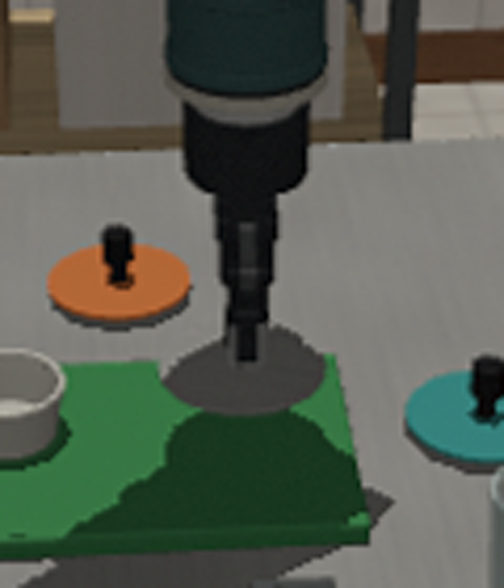

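```bash
python3 - <<'E'
from h import *
s=capture("side")
c=s[145:190,300:356]
cv2.imwrite("pics/g5.png",np.clip(cv2.resize(c,None,fx=13,fy=13,interpolation=2)*1.8,0,255).astype(np.uint8))
E
```

```text
(no output)
```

View pics/g5.png

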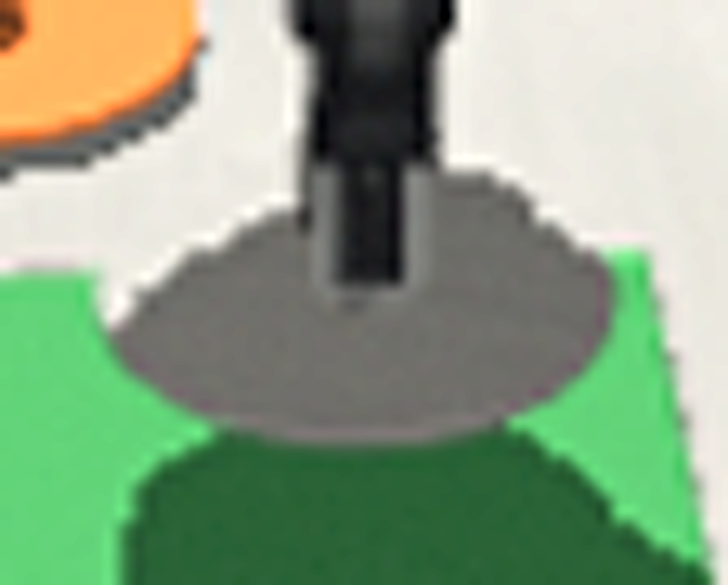

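```bash
cat >> h.py <<'E'
from scipy.optimize import least_squares
def lidfit(side_img, C0, show=None, thr=None):
    pass
E
python3 - <<'E'
from h import *
np.set_printoptions(precision=4,suppress=True)
models_=None
capture("side")
for d in models.masks_of("side","lid"): print(round(d["p"],2),d["centre"],d["mask"].sum())
# contour points picked from crop g5 (px/13 + origin)
pts=np.array([[105,335],[150,375],[220,415],[300,437],[370,442],[440,435],[510,415],[570,375],[605,335],[618,290],[600,255],[545,220],[480,178],[180,260],[240,228]],float)
uv=pts/13+np.array([300,145])-0.5+0.5/13
th=np.linspace(0,2*np.pi,721)
def circ(c,tx,ty,z=.012):
    R=Ro.from_rotvec([tx,ty,0]).as_matrix()
    return np.array([proj("side",np.array(c)+R@np.array([.054*np.cos(a),.054*np.sin(a),0])) for a in th])
def f(v):
    q=circ([v[0],v[1],.085],v[2],v[3]);return np.sqrt(((uv[:,None]-q[None])**2).sum(2)).min(1)
for fixed in(True,False):
    g=(lambda v:f([v[0],v[1],0,0])) if fixed else f
    r=least_squares(g,[.593,.287] if fixed else [.593,.287,.03,.05],diff_step=1e-3);print(r.x,np.abs(r.fun).mean(),r.fun.round(1))
E
```

```text
0.91 [297.6, 147.2] 516
0.9 [327.4, 167.2] 637
0.83 [385.1, 180.1] 669
0.56 [407.6, 264.6] 768
[0.5917 0.2737] 1.2093062579814167 [0.1 1.  1.  0.8 0.8 0.9 1.  1.5 1.4 0.6 0.6 1.2 0.1 3.7 3.6]
[ 0.5919  0.2706 -0.1159 -0.066 ] 0.7188497882402614 [0.1 1.4 0.7 0.1 0.5 0.7 0.6 0.3 0.9 1.  0.7 0.4 1.6 1.2 0.7]
```

Call:
apply_moves([
  {"claw": 1, "offset": [0, 0, -0.2], "yaw": 0},
  {"claw": 1, "offset": [0, 0, -0.4], "yaw": 0},
  {"claw": 1, "offset": [0, 0.2, -0.6], "yaw": 0},
  {"claw": 1, "offset": [0, 0.45, -0.75], "yaw": 0},
  {"claw": 1, "offset": [0, 0.75, -0.8], "yaw": 0},
])

```text
time: 6.28
position: [0.5885, 0.2133, 0.1911]
orientation: [1.0, -0.03, 0.001, -0.001]
contact_force: [0.2, -0.2, -1.5]
grip_width: 0.267
```

Call:
apply_moves([
  {"claw": 1, "offset": [0.05, 0.3, 0], "yaw": 0},
  {"claw": 1, "offset": [0.1, 0.6, 0], "yaw": 0},
  {"claw": 1, "offset": [0.1, 0.95, 0], "yaw": 0},
])

```text
time: 6.53
position: [0.5925, 0.1163, 0.189]
orientation: [1.0, -0.031, -0.0, -0.0]
contact_force: [1.1, -0.2, -2.2]
grip_width: 0.266
```

Call:
apply_moves([
  {"claw": 1, "offset": [0.05, 0.3, 0], "yaw": 0},
  {"claw": 1, "offset": [0.1, 0.6, 0], "yaw": 0},
  {"claw": 1, "offset": [0.1, 0.95, 0], "yaw": 0},
])

```text
time: 6.78
position: [0.5966, 0.0209, 0.1888]
orientation: [1.0, -0.031, -0.0, -0.0]
contact_force: [1.2, 0.1, -0.6]
grip_width: 0.269
```

Call:
apply_moves([
  {"claw": 1, "offset": [0.05, 0.3, 0], "yaw": 0},
  {"claw": 1, "offset": [0.1, 0.6, 0], "yaw": 0},
  {"claw": 1, "offset": [0.1, 0.95, 0], "yaw": 0},
])

```text
time: 7.03
position: [0.6008, -0.0745, 0.1888]
orientation: [1.0, -0.031, -0.0, -0.0]
contact_force: [0.8, 0.1, -0.5]
grip_width: 0.269
```

Call:
apply_moves([
  {"claw": 1, "offset": [0, 0.3, 0], "yaw": 0},
  {"claw": 1, "offset": [0, 0.6, 0], "yaw": 0},
  {"claw": 1, "offset": [0, 0.85, 0], "yaw": 0},
  {"claw": 1, "offset": [0, 0.95, 0], "yaw": 0},
  {"claw": 1, "offset": [0, 0.95, 0], "yaw": 0},
])

```text
time: 7.45
position: [0.5939, -0.1718, 0.1886]
orientation: [0.999, -0.033, -0.001, 0.0]
contact_force: [-0.2, 1.2, -0.8]
grip_width: 0.268
```

```bash
python3 - <<'E'
from h import *
to([.588,-.211,.18])
s=capture("side");t=capture("top")
cv2.imwrite("pics/p1.png",cv2.resize(s[190:390,240:440],None,fx=3,fy=3,interpolation=2))
cv2.imwrite("pics/p1t.png",t)
E
```

```text
t 7.45 p [ 0.5939 -0.1718  0.1886] xax [ 0.998 -0.066 -0.001] zax [-0.001 -0.001 -1.   ] F [-0.16  1.21 -0.82] w 0.268
offset units [-0.033  0.395  0.087]
```

View pics/p1.png

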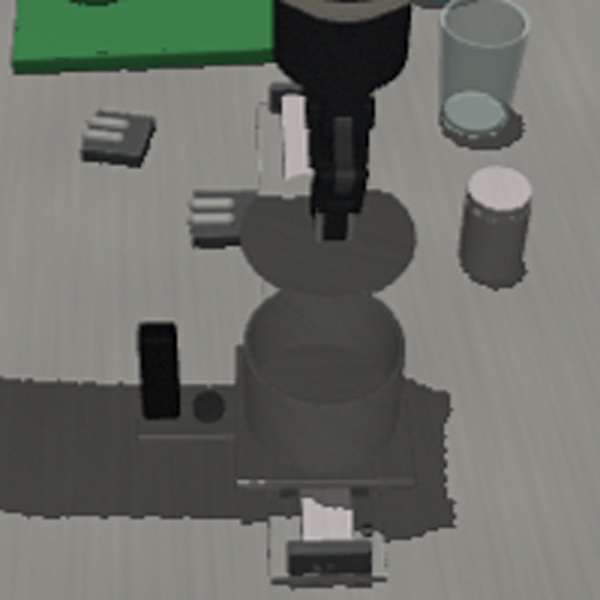

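View pics/p1t.png

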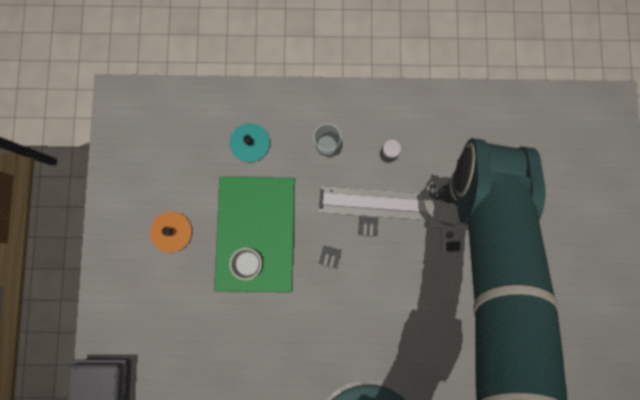

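Call:
apply_moves([
  {"claw": 1, "offset": [-0.03, 0.2, 0], "yaw": 0},
  {"claw": 1, "offset": [-0.03, 0.4, 0.1], "yaw": 0},
  {"claw": 1, "offset": [-0.03, 0.4, 0.15], "yaw": 0},
  {"claw": 1, "offset": [-0.03, 0.4, 0.15], "yaw": 0},
  {"claw": 1, "offset": [-0.03, 0.4, 0.15], "yaw": 0},
])

```text
time: 7.97
position: [0.5895, -0.2066, 0.1741]
orientation: [1.0, -0.03, -0.0, -0.001]
contact_force: [0.4, 0.5, -0.6]
grip_width: 0.265
```

```bash
python3 - <<'E'
from h import *
to([.588,-.211,.15])
s=capture("side")
c=s[240:345,305:395]
cv2.imwrite("pics/p2.png",np.clip(cv2.resize(c,None,fx=5.7,fy=5.7,interpolation=2)*1.6,0,255).astype(np.uint8))
E
```

```text
t 7.97 p [ 0.5895 -0.2066  0.1741] xax [ 0.998 -0.06  -0.001] zax [-0.001  0.001 -1.   ] F [ 0.39  0.52 -0.61] w 0.265
offset units [-0.012  0.045  0.241]
```

View pics/p2.png

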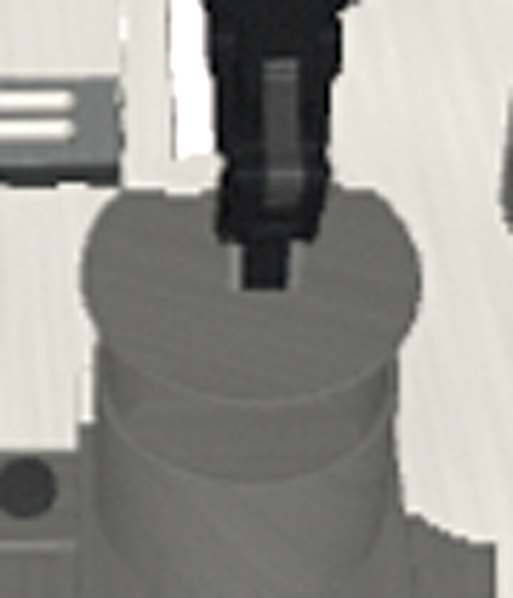

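```bash
python3 - <<'E'
from h import *
np.set_printoptions(precision=4,suppress=True)
def U(p): return np.array(p,float)/5.7+np.array([305,240])-.5+.5/5.7
lip=U([[250,483]]);print("lip front",onz("side",lip[0],.103), "pot L/R", onz("side",U([[96,360]])[0],.1),onz("side",U([[400,390]])[0],.1))
uv=U([[82,280],[88,310],[105,345],[130,370],[180,393],[255,405],[310,397],[360,375],[395,345],[414,315],[422,285],[417,250],[400,220],[375,192],[84,250],[95,225],[118,198]])
th=np.linspace(0,2*np.pi,1441)
e=np.array([.054*np.cos(th),.054*np.sin(th),0*th])
p=P["side"]
def circ(c,tx,ty):
    X=(np.array(c)[:,None]+Ro.from_rotvec([tx,ty,0]).as_matrix()@e); c_=p["R"]@X+p["t"][:,None]
    return np.stack([p["fx"]*c_[0]/c_[2]+p["cx"],p["fy"]*c_[1]/c_[2]+p["cy"]],1)
def f(v,y):
    q=circ([v[0],y,v[1]],v[2],v[3]);return np.sqrt(((uv[:,None]-q[None])**2).sum(2)).min(1)
for y in(-.2066,-.2116,-.2016):
    r=least_squares(f,[.59,.145,0.03,.03],args=(y,),diff_step=1e-3);print(y,r.x,r.fun.round(1))
r=least_squares(lambda v:f([v[0],v[1],0,v[2]],-.2066),[.59,.145,0.03],diff_step=1e-3);print("tx0",r.x,r.fun.round(1))
r=least_squares(lambda v:f([v[0],v[1],0,0],-.2066),[.59,.145],diff_step=1e-3);print("lev",r.x,r.fun.round(1))
E
```

```text
lip front [ 0.5826 -0.257   0.103 ] pot L/R [ 0.5392 -0.2016  0.1   ] [ 0.6354 -0.2219  0.1   ]
-0.2066 [ 0.5875  0.1424 -0.0315 -0.0373] [0.6 0.7 0.1 0.2 0.  0.1 0.1 0.1 0.3 0.3 0.1 0.2 0.3 0.1 0.2 0.  0.1]
-0.2116 [ 0.5868  0.1477 -0.0493 -0.0365] [0.9 0.9 0.2 0.2 0.1 0.3 0.2 0.1 0.4 0.5 0.4 0.4 0.4 0.1 0.3 0.1 0.2]
-0.2016 [ 0.5883  0.1371 -0.0112 -0.0386] [0.4 0.5 0.1 0.3 0.1 0.  0.1 0.1 0.2 0.  0.2 0.1 0.3 0.  0.  0.1 0. ]
tx0 [ 0.5875  0.1432 -0.0374] [0.6 0.6 0.1 0.1 0.3 0.2 0.3 0.4 0.4 0.3 0.1 0.3 0.7 0.5 0.3 0.3 0.5]
lev [0.5876 0.1431] [0.6 0.4 0.4 0.6 0.1 0.2 0.5 0.8 0.8 0.5 0.1 0.1 0.2 0.  0.5 0.7 0.8]
```

Call:
apply_moves([
  {"claw": 1, "offset": [-0.01, 0.04, 0.05], "yaw": 0},
  {"claw": 1, "offset": [-0.01, 0.04, 0.15], "yaw": 0},
  {"claw": 1, "offset": [-0.01, 0.04, 0.22], "yaw": 0},
  {"claw": 1, "offset": [-0.01, 0.04, 0.22], "yaw": 0},
])

```text
time: 8.35
position: [0.5871, -0.2118, 0.1503]
orientation: [1.0, -0.031, -0.001, -0.0]
contact_force: [-0.3, -0.2, -1.4]
grip_width: 0.27
```

```bash
python3 - <<'E'
from h import *
to([.589,-.2105,.138])
s=capture("side")
c=s[240:345,305:395]
cv2.imwrite("pics/p3.png",np.clip(cv2.resize(c,None,fx=5.7,fy=5.7,interpolation=2)*1.6,0,255).astype(np.uint8))
E
```

```text
t 8.35 p [ 0.5871 -0.2118  0.1503] xax [ 0.998 -0.062 -0.003] zax [-0.003  0.001 -1.   ] F [-0.27 -0.23 -1.42] w 0.27
offset units [ 0.018 -0.014  0.123]
```

View pics/p3.png

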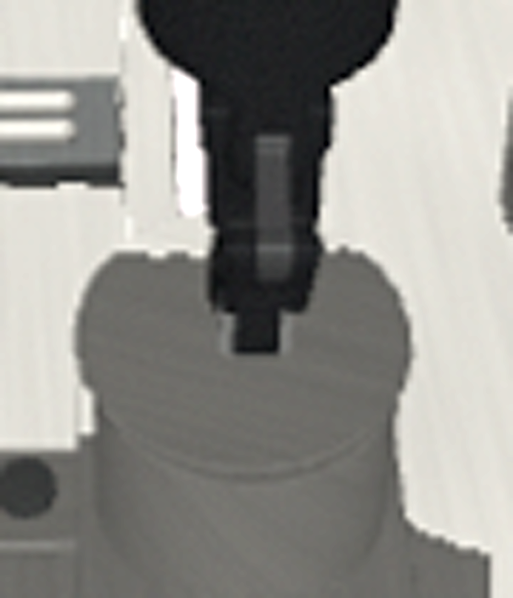

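Call:
apply_moves([
  {"claw": 1, "offset": [0.01, -0.01, 0.03], "yaw": 0},
  {"claw": 1, "offset": [0.015, -0.01, 0.06], "yaw": 0},
  {"claw": 1, "offset": [0.015, -0.01, 0.06], "yaw": 0},
])

```text
time: 8.65
position: [0.5896, -0.2112, 0.1459]
orientation: [1.0, -0.031, -0.0, -0.0]
contact_force: [-0.7, 0.1, -1.2]
grip_width: 0.264
```

Call:
apply_moves([
  {"claw": 1, "offset": [0, 0, 0.03], "yaw": 0},
  {"claw": 1, "offset": [0, 0, 0.03], "yaw": 0},
])

```text
time: 8.82
position: [0.5894, -0.2113, 0.143]
orientation: [1.0, -0.031, -0.0, -0.0]
contact_force: [0.0, 0.9, -2.2]
grip_width: 0.262
```

Call:
apply_moves([
  {"claw": 1, "offset": [0, 0, 0.03], "yaw": 0},
  {"claw": 1, "offset": [0, 0, 0.03], "yaw": 0},
])

```text
time: 8.98
position: [0.5894, -0.2113, 0.1399]
orientation: [1.0, -0.031, -0.0, -0.0]
contact_force: [0.6, 0.2, -1.3]
grip_width: 0.262
```

```bash
python3 - <<'E'
from h import *
to([.589,-.2105,.138])
s=capture("side")
c=s[240:345,305:395]
cv2.imwrite("pics/p4.png",np.clip(cv2.resize(c,None,fx=5.7,fy=5.7,interpolation=2)*1.6,0,255).astype(np.uint8))
E
```

```text
t 8.98 p [ 0.5894 -0.2113  0.1399] xax [ 0.998 -0.062 -0.001] zax [-0.001  0.    -1.   ] F [ 0.56  0.2  -1.28] w 0.262
offset units [-0.004 -0.008  0.019]
```

View pics/p4.png

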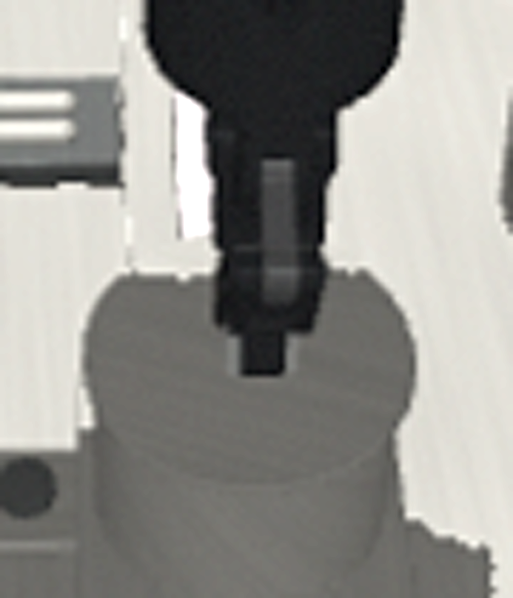

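No contact yet and the lid is well centred, so I keep going down.

Call:
apply_moves([
  {"claw": 1, "offset": [0, 0, 0.02], "yaw": 0},
  {"claw": 1, "offset": [0, 0, 0.02], "yaw": 0},
])

```text
time: 9.2
position: [0.5895, -0.2114, 0.1381]
orientation: [1.0, -0.031, -0.0, -0.0]
contact_force: [-0.2, -1.1, -1.7]
grip_width: 0.266
```

Call:
apply_moves([
  {"claw": 1, "offset": [0, 0, 0.02], "yaw": 0},
  {"claw": 1, "offset": [0, 0, 0.02], "yaw": 0},
])

```text
time: 9.37
position: [0.5897, -0.2117, 0.1374]
orientation: [1.0, -0.031, 0.0, 0.0]
contact_force: [-5.8, 0.3, 13.6]
grip_width: 0.265
```

Call:
apply_moves([
  {"claw": 1, "offset": [0, 0, -0.01], "yaw": 0},
  {"claw": 0.7, "offset": [0, 0, -0.01], "yaw": 0},
  {"claw": 0.4, "offset": [0, 0, -0.01], "yaw": 0},
  {"claw": 0.2, "offset": [0, 0, -0.01], "yaw": 0},
  {"claw": 0, "offset": [0, 0, -0.01], "yaw": 0},
])

```text
time: 9.78
position: [0.5896, -0.2113, 0.1373]
orientation: [1.0, -0.031, -0.0, -0.0]
contact_force: [0.5, 0.8, -0.3]
grip_width: 0.718
```

Call:
apply_moves([
  {"claw": 0, "offset": [0, 0, 0], "yaw": 0},
  {"claw": 0, "offset": [0, 0, 0], "yaw": 0},
  {"claw": 0, "offset": [0, 0, 0], "yaw": 0},
])

```text
time: 10.03
position: [0.5896, -0.2114, 0.1373]
orientation: [1.0, -0.031, -0.0, -0.0]
contact_force: [-0.5, 0.1, 1.1]
grip_width: 1.005
```

```bash
python3 - <<'E'
from h import *
st()
s=capture("side")
c=s[240:345,305:395]
cv2.imwrite("pics/p5.png",np.clip(cv2.resize(c,None,fx=5.7,fy=5.7,interpolation=2)*1.6,0,255).astype(np.uint8))
E
```

```text
t 10.03 p [ 0.5896 -0.2114  0.1373] xax [ 0.998 -0.062 -0.   ] zax [-0.  0. -1.] F [-0.5   0.07  1.07] w 1.005
```

View pics/p5.png

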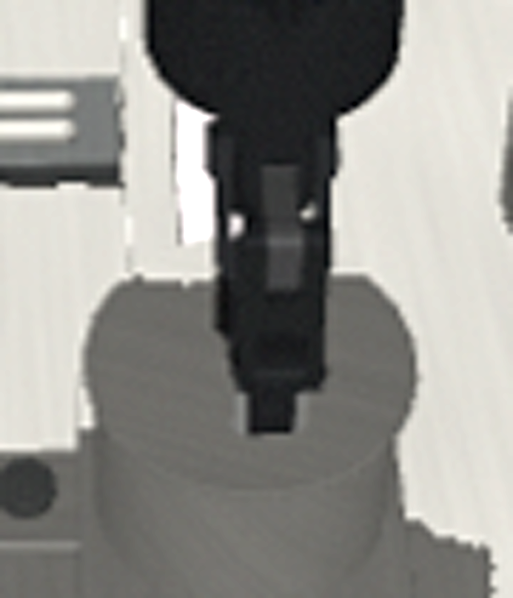

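Call:
apply_moves([
  {"claw": 0, "offset": [0, 0, -0.2], "yaw": 0},
  {"claw": 0, "offset": [0, 0, -0.5], "yaw": 0},
  {"claw": 0, "offset": [0, 0, -0.9], "yaw": 0},
])

```text
time: 10.33
position: [0.5884, -0.211, 0.2262]
orientation: [1.0, -0.031, -0.002, -0.001]
contact_force: [0.2, -0.4, 0.1]
grip_width: 1.004
```

Call:
apply_moves([
  {"claw": 0, "offset": [-0.4, 0, 0], "yaw": 0},
  {"claw": 0, "offset": [-0.8, 0, 0], "yaw": 0},
  {"claw": 0, "offset": [-1, 0, 0], "yaw": 0},
  {"claw": 0, "offset": [-1, 0, 0], "yaw": 0},
])

```text
time: 10.67
position: [0.4862, -0.2056, 0.2279]
orientation: [0.999, -0.032, -0.0, 0.0]
contact_force: [0.3, 0.5, -0.0]
grip_width: 1.001
```

```bash
python3 - <<'E'
from h import *
st()
s=capture("side");t=capture("top")
cv2.imwrite("pics/p6.png",np.clip(cv2.resize(s[240:360,270:400],None,fx=4.5,fy=4.5,interpolation=2)*1.5,0,255).astype(np.uint8))
cv2.imwrite("pics/p6t.png",cv2.resize(t[160:270,400:520],None,fx=5,fy=5,interpolation=2))
E
```

```text
t 10.67 p [ 0.4862 -0.2056  0.2279] xax [ 0.998 -0.064 -0.001] zax [-0.001 -0.001 -1.   ] F [ 0.29  0.55 -0.01] w 1.001
```

View pics/p6.png

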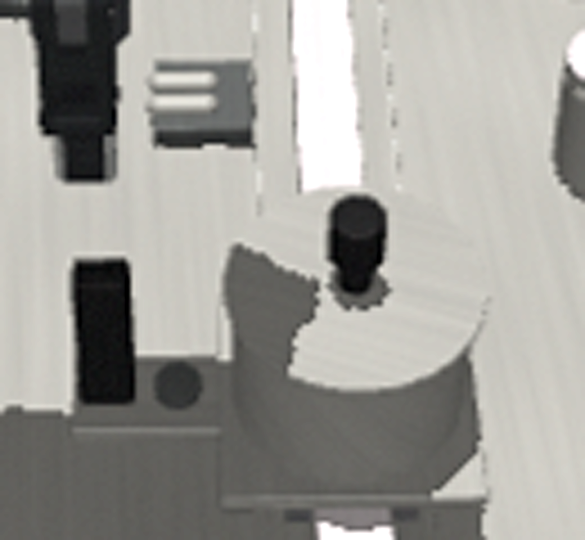

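View pics/p6t.png

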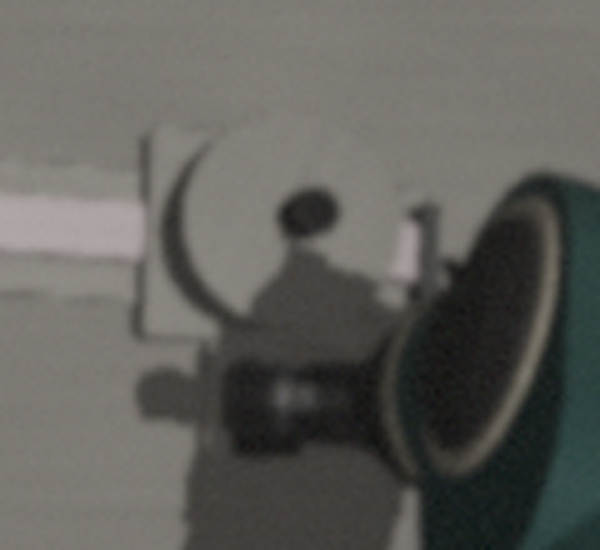

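```bash
python3 - <<'E'
from h import *
np.set_printoptions(precision=4,suppress=True)
uv=np.array([(235,247),(225,280),(340,388),(400,386),(440,373),(470,348),(487,315),(490,290),(480,255),(450,220),(400,195),(262,214)],float)/4.5+np.array([270,240])-.5+.5/4.5
th=np.linspace(0,2*np.pi,1441)
e=np.array([.054*np.cos(th),.054*np.sin(th),0*th]);p=P["side"]
def circ(c,tx,ty):
    X=(np.array(c)[:,None]+Ro.from_rotvec([tx,ty,0]).as_matrix()@e); c_=p["R"]@X+p["t"][:,None]
    return np.stack([p["fx"]*c_[0]/c_[2]+p["cx"],p["fy"]*c_[1]/c_[2]+p["cy"]],1)
def f(v,y):
    q=circ([v[0],y,v[1]],v[2],v[3]);return np.sqrt(((uv[:,None]-q[None])**2).sum(2)).min(1)
r=least_squares(f,[.588,.107,0.01,.01],args=(-.211,),diff_step=1e-3);print(r.x,r.fun.round(1))
r=least_squares(lambda v:f([v[0],v[1],0,0],-.211),[.588,.107],diff_step=1e-3);print("lev",r.x,r.fun.round(1))
for x,y in [(.5875,-.211)]:
  print("knob pred seated",proj("side",[x,y,.135]),"seen",(270+357/4.5,240+228/4.5),"top",proj("top",[x,y,.14]),"seen",(400+309/5,160+211/5))
print("knob top seen",onz("top",(400+309/5,160+211/5),.142))
a=np.array((270+357/4.5,240+200/4.5));print(onz("side",a,.147))
E
```

```text
[ 0.5892  0.1063 -0.0171  0.0235] [0.3 0.  0.  0.1 0.2 0.  0.2 0.1 0.  0.1 0.1 0.1]
lev [0.589  0.1061] [0.3 0.2 0.5 0.4 0.2 0.2 0.  0.  0.1 0.2 0.3 0.1]
knob pred seated [348.6165 292.0669] seen (349.3333333333333, 290.6666666666667) top [461.959  202.2458] seen (461.8, 202.2)
knob top seen [ 0.5874 -0.21    0.142 ]
[ 0.5893 -0.2039  0.147 ]
```

Call:
apply_moves([
  {"claw": 0, "offset": [-0.01, 0, 0.4], "yaw": 0},
  {"claw": 0, "offset": [-0.01, 0, 0.7], "yaw": 0},
  {"claw": 0, "offset": [-0.01, 0, 0.7], "yaw": 0},
])

```text
time: 11.02
position: [0.4872, -0.2041, 0.1526]
orientation: [1.0, -0.031, -0.003, -0.001]
contact_force: [-0.7, 1.1, -0.4]
grip_width: 0.997
```

Call:
apply_moves([
  {"claw": 0, "offset": [0, 0, 0.2], "yaw": 0},
  {"claw": 0, "offset": [0, 0, 0.4], "yaw": 0},
  {"claw": 0, "offset": [0, 0, 0.6], "yaw": 0},
  {"claw": 0, "offset": [0, 0, 0.6], "yaw": 0},
])

```text
time: 11.35
position: [0.4884, -0.2046, 0.0955]
orientation: [1.0, -0.031, -0.002, -0.001]
contact_force: [-0.3, -0.5, -0.9]
grip_width: 1.003
```

```bash
python3 - <<'E'
from h import *
to([.485,-.206,.096])
s=capture("side")
cv2.imwrite("pics/h1.png",np.clip(cv2.resize(s[240:360,270:400],None,fx=4.5,fy=4.5,interpolation=2)*1.5,0,255).astype(np.uint8))
E
```

```text
t 11.35 p [ 0.4884 -0.2046  0.0955] xax [ 0.998 -0.062 -0.003] zax [-0.003  0.002 -1.   ] F [-0.28 -0.54 -0.91] w 1.003
offset units [-0.033  0.016 -0.005]
```

View pics/h1.png

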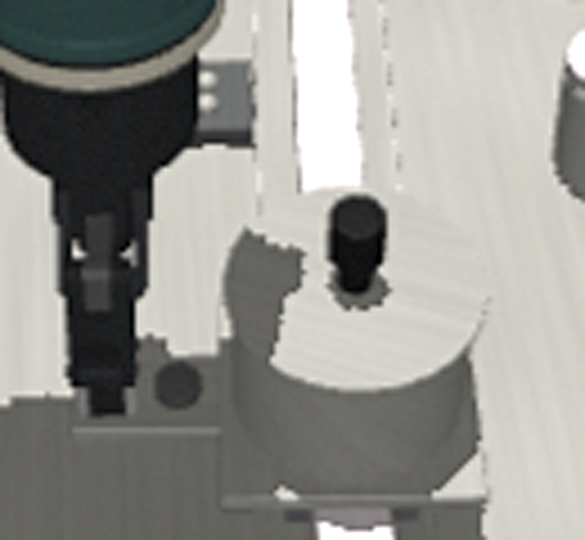

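Call:
apply_moves([
  {"claw": 0.4, "offset": [-0.02, 0.015, 0], "yaw": 0},
  {"claw": 1, "offset": [-0.02, 0.015, 0], "yaw": 0},
  {"claw": 1, "offset": [-0.02, 0.015, 0], "yaw": 0},
  {"claw": 1, "offset": [-0.02, 0.015, 0], "yaw": 0},
  {"claw": 1, "offset": [-0.02, 0.015, 0], "yaw": 0},
], squeeze=50)

```text
time: 11.82
position: [0.487, -0.2066, 0.0981]
orientation: [1.0, -0.031, 0.0, 0.0]
contact_force: [-0.9, 0.1, -0.1]
grip_width: 0.296
```

Call:
apply_moves([
  {"claw": 1, "offset": [0, 0, 0], "yaw": 0},
  {"claw": 1, "offset": [0, 0, 0], "yaw": 0},
  {"claw": 1, "offset": [0, 0, 0], "yaw": 0},
  {"claw": 1, "offset": [0, 0, 0], "yaw": 0},
])

```text
time: 12.15
position: [0.4869, -0.2066, 0.098]
orientation: [1.0, -0.031, 0.0, 0.0]
contact_force: [-2.7, 0.8, 7.9]
grip_width: 0.187
```

```bash
python3 - <<'E'
from h import *
st()
E
```

```text
t 12.15 p [ 0.4869 -0.2066  0.098 ] xax [ 0.998 -0.062  0.   ] zax [ 0. -0. -1.] F [-2.68  0.81  7.91] w 0.187
```

Call:
apply_moves([
  {"claw": 1, "offset": [0, -0.1, 0], "yaw": 0},
  {"claw": 1, "offset": [0, -0.25, 0], "yaw": 0},
  {"claw": 1, "offset": [0, -0.4, 0], "yaw": 0},
  {"claw": 1, "offset": [0, -0.5, 0], "yaw": 0},
])

```text
time: 12.48
position: [0.4902, -0.1556, 0.098]
orientation: [1.0, -0.031, 0.0, -0.0]
contact_force: [-0.7, -1.7, 5.9]
grip_width: 0.183
```

Call:
apply_moves([
  {"claw": 1, "offset": [0, -0.15, 0], "yaw": 0},
  {"claw": 1, "offset": [0, -0.3, 0], "yaw": 0},
  {"claw": 1, "offset": [0, -0.45, 0], "yaw": 0},
  {"claw": 1, "offset": [0, -0.6, 0], "yaw": 0},
  {"claw": 1, "offset": [0, -0.6, 0], "yaw": 0},
])

```text
time: 12.9
position: [0.4941, -0.0937, 0.0979]
orientation: [1.0, -0.03, 0.0, -0.001]
contact_force: [-0.5, 1.4, 5.9]
grip_width: 0.183
```

```bash
python3 - <<'E'
from h import *
st()
s=capture("side")
cv2.imwrite("pics/s1.png",np.clip(cv2.resize(s[200:350,250:420],None,fx=4,fy=4,interpolation=2)*1.5,0,255).astype(np.uint8))
E
```

```text
t 12.9 p [ 0.4941 -0.0937  0.0979] xax [ 0.998 -0.059  0.001] zax [ 0.001  0.001 -1.   ] F [-0.54  1.36  5.88] w 0.183
```

View pics/s1.png

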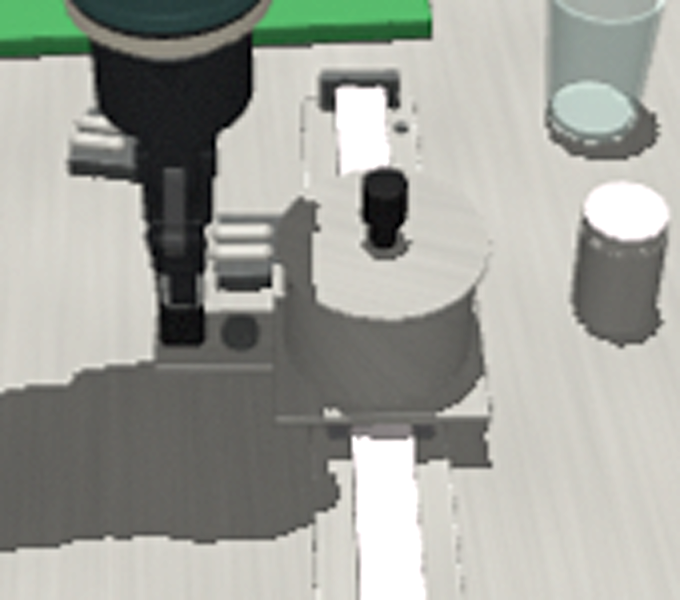

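Call:
apply_moves([
  {"claw": 1, "offset": [0, -0.15, 0], "yaw": 0},
  {"claw": 1, "offset": [0, -0.3, 0], "yaw": 0},
  {"claw": 1, "offset": [0, -0.45, 0], "yaw": 0},
  {"claw": 1, "offset": [0, -0.6, 0], "yaw": 0},
  {"claw": 1, "offset": [0, -0.6, 0], "yaw": 0},
])

```text
time: 13.37
position: [0.498, -0.0338, 0.098]
orientation: [1.0, -0.03, 0.001, -0.001]
contact_force: [0.9, 2.2, 6.7]
grip_width: 0.183
```

Call:
apply_moves([
  {"claw": 1, "offset": [0, -0.04, 0], "yaw": 0},
  {"claw": 1, "offset": [0, -0.08, 0], "yaw": 0},
  {"claw": 1, "offset": [0, -0.08, 0], "yaw": 0},
])

```text
time: 13.62
position: [0.4983, -0.0283, 0.098]
orientation: [1.0, -0.031, 0.001, -0.0]
contact_force: [0.3, 0.2, 6.2]
grip_width: 0.18
```

Call:
apply_moves([
  {"claw": 1, "offset": [0, -0.03, 0], "yaw": 0},
  {"claw": 1, "offset": [0, -0.03, 0], "yaw": 0},
  {"claw": 1, "offset": [0, -0.03, 0], "yaw": 0},
])

```text
time: 13.87
position: [0.4985, -0.0258, 0.098]
orientation: [1.0, -0.031, 0.001, -0.0]
contact_force: [1.1, 0.9, 6.7]
grip_width: 0.181
```

Call:
apply_moves([
  {"claw": 1, "offset": [0, -0.03, 0], "yaw": 0},
  {"claw": 1, "offset": [0, -0.03, 0], "yaw": 0},
  {"claw": 1, "offset": [0, -0.03, 0], "yaw": 0},
])

```text
time: 14.12
position: [0.4987, -0.0228, 0.0979]
orientation: [1.0, -0.031, 0.001, -0.0]
contact_force: [0.9, 1.3, 5.7]
grip_width: 0.183
```

Call:
apply_moves([
  {"claw": 1, "offset": [0, -0.03, 0], "yaw": 0},
  {"claw": 1, "offset": [0, -0.03, 0], "yaw": 0},
  {"claw": 1, "offset": [0, -0.03, 0], "yaw": 0},
])

```text
time: 14.37
position: [0.4989, -0.0199, 0.098]
orientation: [1.0, -0.031, 0.001, -0.0]
contact_force: [1.3, 1.7, 6.1]
grip_width: 0.182
```

Call:
apply_moves([
  {"claw": 1, "offset": [0, -0.02, 0], "yaw": 0},
  {"claw": 1, "offset": [0, -0.02, 0], "yaw": 0},
  {"claw": 1, "offset": [0, -0.02, 0], "yaw": 0},
])

```text
time: 14.62
position: [0.499, -0.0179, 0.098]
orientation: [1.0, -0.031, 0.001, -0.0]
contact_force: [0.8, 0.5, 6.3]
grip_width: 0.182
```

Call:
apply_moves([
  {"claw": 1, "offset": [0, -0.02, 0], "yaw": 0},
  {"claw": 1, "offset": [0, -0.02, 0], "yaw": 0},
  {"claw": 1, "offset": [0, -0.02, 0], "yaw": 0},
])

```text
time: 14.87
position: [0.4991, -0.0159, 0.098]
orientation: [1.0, -0.031, 0.001, -0.0]
contact_force: [0.7, 1.4, 6.7]
grip_width: 0.178
```

Call:
apply_moves([
  {"claw": 1, "offset": [0, -0.02, 0], "yaw": 0},
  {"claw": 1, "offset": [0, -0.02, 0], "yaw": 0},
  {"claw": 1, "offset": [0, -0.02, 0], "yaw": 0},
])

```text
time: 15.12
position: [0.4993, -0.0139, 0.098]
orientation: [1.0, -0.031, 0.001, -0.0]
contact_force: [-0.1, 0.6, 7.2]
grip_width: 0.179
```

Call:
apply_moves([
  {"claw": 1, "offset": [0, -0.02, 0], "yaw": 0},
  {"claw": 1, "offset": [0, -0.02, 0], "yaw": 0},
  {"claw": 1, "offset": [0, -0.02, 0], "yaw": 0},
])

```text
time: 15.37
position: [0.4993, -0.0126, 0.098]
orientation: [1.0, -0.031, 0.001, 0.0]
contact_force: [0.9, -5.0, 8.2]
grip_width: 0.184
```

Call:
apply_moves([
  {"claw": 1, "offset": [0, -0.02, 0], "yaw": 0},
  {"claw": 1, "offset": [0, -0.02, 0], "yaw": 0},
  {"claw": 1, "offset": [0, -0.02, 0], "yaw": 0},
])

```text
time: 15.62
position: [0.4995, -0.0107, 0.098]
orientation: [1.0, -0.031, 0.001, 0.0]
contact_force: [0.3, -3.8, 7.1]
grip_width: 0.18
```

Call:
apply_moves([
  {"claw": 1, "offset": [0, -0.02, 0], "yaw": 0},
  {"claw": 1, "offset": [0, -0.02, 0], "yaw": 0},
  {"claw": 1, "offset": [0, -0.02, 0], "yaw": 0},
])

```text
time: 15.87
position: [0.4996, -0.0084, 0.098]
orientation: [1.0, -0.031, 0.001, 0.0]
contact_force: [0.3, -1.7, 5.8]
grip_width: 0.182
```

Call:
apply_moves([
  {"claw": 1, "offset": [0, -0.02, 0], "yaw": 0},
  {"claw": 1, "offset": [0, -0.02, 0], "yaw": 0},
  {"claw": 1, "offset": [0, -0.02, 0], "yaw": 0},
])

```text
time: 16.12
position: [0.4998, -0.0062, 0.098]
orientation: [1.0, -0.031, 0.001, 0.0]
contact_force: [-0.3, -1.1, 6.4]
grip_width: 0.177
```

Call:
apply_moves([
  {"claw": 1, "offset": [0, -0.02, 0], "yaw": 0},
  {"claw": 1, "offset": [0, -0.02, 0], "yaw": 0},
  {"claw": 1, "offset": [0, -0.02, 0], "yaw": 0},
])

```text
time: 16.37
position: [0.4999, -0.0039, 0.098]
orientation: [1.0, -0.031, 0.001, -0.0]
contact_force: [1.3, 0.7, 6.8]
grip_width: 0.18
```

Call:
apply_moves([
  {"claw": 1, "offset": [0, -0.02, 0], "yaw": 0},
  {"claw": 1, "offset": [0, -0.02, 0], "yaw": 0},
  {"claw": 1, "offset": [0, -0.02, 0], "yaw": 0},
])

```text
time: 16.62
position: [0.5001, -0.0016, 0.098]
orientation: [1.0, -0.031, 0.001, -0.0]
contact_force: [0.5, 1.5, 6.6]
grip_width: 0.18
```

Call:
apply_moves([
  {"claw": 1, "offset": [0, -0.02, 0], "yaw": 0},
  {"claw": 1, "offset": [0, -0.02, 0], "yaw": 0},
  {"claw": 1, "offset": [0, -0.02, 0], "yaw": 0},
])

```text
time: 16.87
position: [0.5002, 0.0007, 0.098]
orientation: [1.0, -0.031, 0.001, -0.0]
contact_force: [1.1, 5.8, 6.5]
grip_width: 0.179
```

Call:
apply_moves([
  {"claw": 1, "offset": [0, -0.01, 0], "yaw": 0},
  {"claw": 1, "offset": [0, -0.01, 0], "yaw": 0},
  {"claw": 1, "offset": [0, -0.01, 0], "yaw": 0},
])

```text
time: 17.12
position: [0.5003, 0.0016, 0.098]
orientation: [1.0, -0.031, 0.001, -0.0]
contact_force: [0.4, 4.9, 6.2]
grip_width: 0.186
```

Call:
apply_moves([
  {"claw": 1, "offset": [0, -0.01, 0], "yaw": 0},
  {"claw": 1, "offset": [0, -0.01, 0], "yaw": 0},
  {"claw": 1, "offset": [0, -0.01, 0], "yaw": 0},
])

```text
time: 17.37
position: [0.5003, 0.0022, 0.098]
orientation: [1.0, -0.031, 0.001, -0.0]
contact_force: [1.0, 2.4, 6.3]
grip_width: 0.181
```

Call:
apply_moves([
  {"claw": 1, "offset": [0, -0.01, 0], "yaw": 0},
  {"claw": 1, "offset": [0, -0.01, 0], "yaw": 0},
  {"claw": 1, "offset": [0, -0.01, 0], "yaw": 0},
  {"claw": 1, "offset": [0, -0.01, 0], "yaw": 0},
])

```text
time: 17.7
position: [0.5003, 0.0029, 0.098]
orientation: [1.0, -0.031, 0.001, -0.0]
contact_force: [1.8, 0.2, 6.6]
grip_width: 0.179
```

Call:
apply_moves([
  {"claw": 1, "offset": [0, 0, 0], "yaw": 0},
])

```text
time: 17.78
position: [0.5004, 0.0029, 0.098]
orientation: [1.0, -0.031, 0.001, -0.0]
contact_force: [1.0, -0.3, 6.5]
grip_width: 0.182
```

Call:
apply_moves([
  {"claw": 1, "offset": [0, -0.01, 0], "yaw": 0},
  {"claw": 1, "offset": [0, -0.01, 0], "yaw": 0},
  {"claw": 1, "offset": [0, -0.01, 0], "yaw": 0},
  {"claw": 1, "offset": [0, -0.01, 0], "yaw": 0},
])

```text
time: 18.12
position: [0.5004, 0.0035, 0.098]
orientation: [1.0, -0.031, 0.001, 0.0]
contact_force: [1.7, -3.6, 7.3]
grip_width: 0.182
```

Call:
apply_moves([
  {"claw": 1, "offset": [0, 0, 0], "yaw": 0},
])

```text
time: 18.2
position: [0.5004, 0.0035, 0.098]
orientation: [1.0, -0.031, 0.001, 0.0]
contact_force: [1.3, -3.1, 7.0]
grip_width: 0.178
```

Call:
apply_moves([
  {"claw": 1, "offset": [0, 0.009, 0], "yaw": 0},
  {"claw": 1, "offset": [0, 0.009, 0], "yaw": 0},
  {"claw": 1, "offset": [0, 0.009, 0], "yaw": 0},
  {"claw": 1, "offset": [0, 0.009, 0], "yaw": 0},
  {"claw": 1, "offset": [0, 0.009, 0], "yaw": 0},
])

```text
time: 18.62
position: [0.5004, 0.0028, 0.098]
orientation: [1.0, -0.031, 0.001, 0.0]
contact_force: [0.7, -1.3, 7.0]
grip_width: 0.176
```

```bash
python3 - <<'E'
from h import *
st()
s=capture("side");t=capture("top")
cv2.imwrite("pics/e1.png",np.clip(cv2.resize(s[160:330,240:430],None,fx=4,fy=3.5,interpolation=2)*1.5,0,255).astype(np.uint8))
cv2.imwrite("pics/e1t.png",t)
E
```

```text
t 18.62 p [0.5004 0.0028 0.098 ] xax [ 0.998 -0.062  0.001] zax [ 0.001 -0.    -1.   ] F [ 0.67 -1.33  6.97] w 0.176
```

View pics/e1.png

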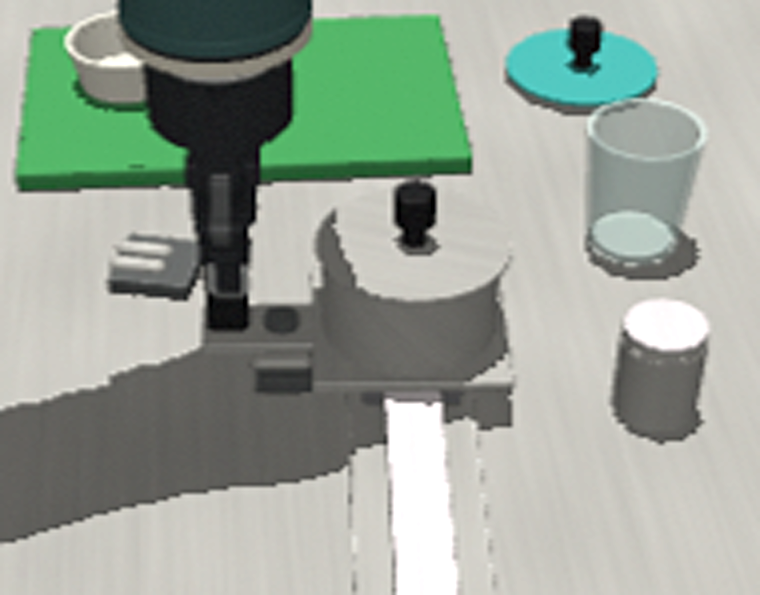

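View pics/e1t.png

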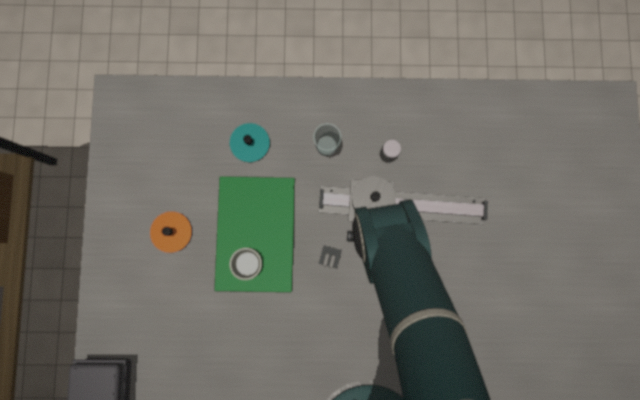

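```bash
python3 - <<'E'
from cell import workorder
from h import st
st(); print(workorder.job_done()); st()
E
```

```text
t 18.72 p [0.5003 0.0028 0.098 ] xax [ 0.998 -0.063  0.001] zax [ 0.001 -0.    -1.   ] F [ 1.16 -0.78  6.67] w 0.181
the job is handed in; nothing more can be done
None
the job is handed in; nothing more can be done
```

I set the steel lid on the pot and let go of it. I then slid the carriage about 0.21 m by its handle into the right-hand notch and handed the job in at about 18.7 s, still holding the handle. The hand-in gives no verdict, so what follows is what I measured.

**Lid:** after I let go, a fit to the side picture put the flange top at 106 mm, against 107 mm expected. Its tilt fitted as about 0.02–0.03 rad, roughly the limit of that measurement. While held, the lid hung tilted by 0.04–0.07 rad, and it levelled on the rim. In the last pictures it still looked seated and clear of the gripper.

**Notch:** along the rail the push rose to about 5 N, then fell to zero at the rib's crest (tool y about −5 mm). After that the carriage was pulled forward with up to 5.8 N, and the force was zero again at y of about +2.9 mm. I went about 0.6 mm further, where it pushed back with about 3 N, then returned to +2.8 mm. The last reading there was a leftover push of about −0.8 to −1.3 N, close to the sensor noise. The pictures had put the notch about 2–4 mm short of where the forces put it, and I went by the forces.

**Grip:** the jaw opening read about 15–16 mm, matching the 16 mm handle. A steady upward force of about 7 N remained on the tool from closing the grip.

**Other things:** the ramekin, tumbler and shaker look unmoved in the last pictures.

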